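Hold the spring gate open and push the specimen rack into the bay

TASK

Press the red pedal bar down with one fingertip to hold the yellow gate open, and while it stays open push the white specimen rack by its green plate through the gate until it is fully home against the end stop of the blue bay; then let go of the bar so that the gate falls shut behind the rack. Only touch and push: do not pick anything up, do not ram the rack into the shut gate or let the gate down onto it, keep both specimens in the rack, and leave everything else on the bench where it stands.

Things in the scene. Friction and masses are not known exactly. Their poses are not given: they have to be found in the camera images.
- chute: Fixed aluminium chute, 354 x 66 mm. Origin on the bench under the gate, on the centre line; x points the way the rack must travel (into the bay), y to the red pedal bar, z up. Floor 5 mm thick, x = -252 to +102 mm. Rails at y = +-27.5 mm (51 mm apart inside), 14 mm high above the bench. Blue bay with clear cover (55 mm high) from x = 12 mm; end stop face at x = 96 mm.
- gate_flap (a joint): Hinge of the yellow black-striped gate: 0 = shut across the chute (flap 13 to 45 mm above the bench, 5 mm thick), 1.2 = fully raised (hard stop). The rack passes freely from 1.0 up. A damped spring shuts it within about a second; about 1.5 N (shut) to 4 N (raised) on the red bar holds it. The rack cannot push it open.
- pedal_mid (a point): Middle of the red pedal bar's centre line; round bar 14 mm thick, parallel to the chute (chute x = -236 to -16 mm), 36 mm from the gate's shaft. Centre at chute y = 62 mm, 49 mm above the bench when shut; swings out to y = 70 mm on the way down; y = 67 mm, 12 mm high at 1.1 rad; y = 66 mm, 9 mm high at 1.2 rad. A fingertip can slide along it.
- rack: White specimen rack, loose, about 0.15 kg, on the chute floor; origin under the centre of its 84 x 47 x 17 mm block, axes as the chute's. Round pockets at x = +-20.5 mm, 10 mm deep. A flat tail 20 mm wide, 5 mm high (it passes below the shut gate) runs back to an upright green push plate 38 mm wide, 6 mm thick, top 38 mm above the rack's underside.
- push_plate (a point): Centre of the back face of the rack's green push plate, 123 mm behind the rack's origin, 22 mm above the rack's underside; push it along chute +x. At the start it lies 180 to 220 mm before the gate, when the rack is home 69 mm before the gate, beside the red bar all the way.
- gate_shaft (a point): Point on the gate's hinge axis at the gate: a steel shaft 8 mm thick running along the chute at chute y = 34 mm, 26 mm above the bench, between the rack and the red bar, from x = -246 to +10 mm, in grey bearing blocks 34 mm high at both ends (x = -246 and +12 mm, y = 36 mm).
- bay_home (a point): Where the rack's origin lies when the rack is against the end stop: 54 mm past the gate on the chute's centre line, on the chute floor.
- mount_a: Black round mounted specimen, 30 mm across, 15 mm high, standing loose in the rear pocket of the rack (towards the green plate); origin at the centre of its underside.
- mount_b: Red round mounted specimen, 30 mm across, 13 mm high, standing loose in the front pocket of the rack; origin at the centre of its underside.
- mug_1: Spotted mug, 92 x 127 x 93 mm, bystander on the right. Origin at the centre of its underside.
- tape_1: Roll of tape, 98 mm across, 25 mm high, bystander. Origin at the centre of its underside.
- objective_20x: Microscope objective, 26 mm across, 41 mm high, standing; bystander. Origin at the centre of its underside.
- spare_eyepiece: Black eyepiece, 34 mm across, 43 mm high, standing; bystander. Origin at the centre of its underside.
- test_block_hex: Hexagonal steel hardness block, 52 x 59 x 12 mm; bystander on the left. Origin at the centre of its underside.
- mount_specimen_12: Green round mounted specimen, 30 mm across, 19 mm high, on the bench; bystander. Origin at the centre of its underside.
Things that resemble listed ones, but are neither listed nor needed, are in the scene too. Several things have the shape of the rack; the one meant has the colours described above.

How it is judged:
By the outcome, as a careful person would: the job done as asked, in the order asked, and still so for the second after the job is handed in, with the robot touching nothing.
It also fails if it takes over 40 s, if anything falls off the work surface, if the arm or the gripper's body presses on something with over 40 N, if the wrist force passes 120 N, or if a joint passes its speed limit or range.

ROBOT

A 6-joint arm with a two-finger parallel gripper is mounted at the origin on a cart in front of the work surface, level with it; the furniture and walls round the work are solid. World frame = base frame: x ahead of the robot, y to its left, z up, the work surface at z = 0. Lengths are in m, angles in degrees, forces in N, time in s.
With the tool pointing down it reaches from about 0.3 to 0.75 m from the base axis. Payload 8.5 kg.
Tool frame: the origin (TCP) lies on the mounting face of the last link; the fingertips stand 166 mm ahead of it and the grasp point (between the pads) lies 147 mm ahead of it; z points along the fingers, y is the direction in which the jaws open and shut (so a half turn about z gives the same grasp; the last joint's range is limited). The gripper opens to 88 mm and grips with 3 to 60 N. Pads are 18 mm wide; open, the fingers measure 123 mm over their backs; the gripper's body (75 mm by 187 mm) begins 45 mm behind the grasp point.
Start: joints at [53.497, 21.807, 74.336, -0, 83.858, -12.336], TCP at [0.225, 0.502, 0.405] pointing down, gripper open.
Joint ranges: [-178.18, 178.18], [-50.72, 133.34], [12.68, 142.11], [-81.47, 261.47], [9.98, 163.14], [-165.26, 165.26]. Speed limits (degrees/s): [136.94, 136.94, 180, 180, 180, 180].

INTERFACE

Orientations are given as [roll, pitch, yaw] about the fixed x, y, z axes, in that order (R = Rz(yaw) Ry(pitch) Rx(roll)).
In Python, from plant import r, grab_frame gives the robot as it stands. The module is installed in compiled form; this text tells all that it offers.
- The arm moves only by the tool servo_tool, never from a script. Its arguments are lists of equal length, an entry for each row: "jaw": the opening, from -1 (shut) to 1 (fully open), so that 0 is half open; "delta_pos": the shift along the tool's x, y, z in mm, a list of three; "turn": the turn about the tool's z in degrees. A call has 1 to 5 rows; each row shifts and turns the commanded pose from where the row before left it, along the tool's axes as they then stand; what a row does not reach is not made up. A row lasts 1/8 s, in which the tool goes at most 62.5 mm and 10.7 degrees, less where a joint would pass 70% of its speed; a pose out of reach is approached as far as the arm can. A call with a gripper value outside its range is refused whole. The fingers move at their own pace and stop on an object; the grip force is fixed at half the most. Time passes only in rows, so rows that do not move let the fingers close. It gives the time, the measured TCP pose, the force and the opening at its end, in the units of the state.
- r.sense(): the state, without advancing time (a new reading comes with each control period).
- grab_frame(name): name is "side" or "top"; returns a dict with "color" (384x512x3 uint8, red, green, blue), "intrinsics" (3x3 intrinsics, pixels), "xyz" and "orientation" of the camera in the world. Camera axes: x right, y down, z forward; pixel columns grow to the right and rows downward; lengths in m; the calibration is good to about 2 mm. A picture is of the moment at which its call begins. There is no depth.
- r.sign_off(): hands the job in, once; it reports no verdict.
The state is a dict: "clock": time; "q": joint angles; "qvel": joint speeds; "joint_torque": joint torques, N m; "position": TCP position; "eef_rot": TCP orientation; "ft_force": force on the tool from outside, world axes, zero at the start; "moment": the same for the moment, N m; "width": finger opening in m.
Only numpy, scipy, OpenCV 4.12 (cv2) and the standard library are available. Lean on these libraries where they do the work, as an engineer would, in place of code of your own. Each camera call takes 0.05 s, during which the arm holds its last target. There are 200 camera calls.

## Working session

There is one attempt and no reset: what is moved stays moved. The work goes in short steps, Python scripts to look and compute and a tool call to move; the robot and the scene stay as the last step left them, time stands still between calls to the robot, and variables do not carry over. Pictures are saved under pics/ and viewed, about 8 in all and at most 12, crops included, and the job is handed in when it is done.

Besides the shell and the picture viewer there is one more tool, called after "Emit:" by a JSON object that holds its "api" and its "payload", one argument or row to a line. servo_tool: Moves the arm, as the interface text tells. Its arguments: {"type":"object","properties":{"jaw":{"type":"array","items":{"type":"number"}},"delta_pos":{"type":"array","items":{"type":"array","items":{"type":"number"}}},"turn":{"type":"array","items":{"type":"number"}}},"required":["jaw","delta_pos","turn"]}

```bash
mkdir -p pics
python3 - <<'E'
from plant import r, grab_frame
import cv2,pickle
s=r.sense(); print({k:s[k] for k in('clock','position','eef_rot','ft_force','width')})
for n in('top','side'):
    f=grab_frame(n); pickle.dump(f,open(n+'0.pkl','wb'))
    cv2.imwrite(f'pics/{n}0.png',cv2.resize(f['color'][:,:,::-1],(800,600),interpolation=cv2.INTER_CUBIC)); print(n,f['intrinsics'],f['xyz'],f['orientation'])
E
```

```text
{'clock': 0.0, 'position': array([0.2251508, 0.501758 , 0.4041219]), 'eef_rot': array([-1.79916188e+02, -1.75612425e-02,  1.55829712e+02]), 'ft_force': array([-0.5022643 ,  0.45105383,  0.59709758]), 'width': 0.08822926180952866}
top [[416.95506999   0.         255.65444861]
 [  0.         416.95506999 199.54702881]
 [  0.           0.           1.        ]] [ 0.39525428 -0.05563489  1.37148613] [-1.69830268e+02 -1.61587306e-01 -9.06032350e+01]
side [[390.23036415   0.         251.32458054]
 [  0.         390.23036415 195.6915804 ]
 [  0.           0.           1.        ]] [ 0.40179747 -1.07048324  1.00457685] [-1.32203807e+02 -5.99756436e-02 -1.13897122e+01]
```

View pics/top0.png

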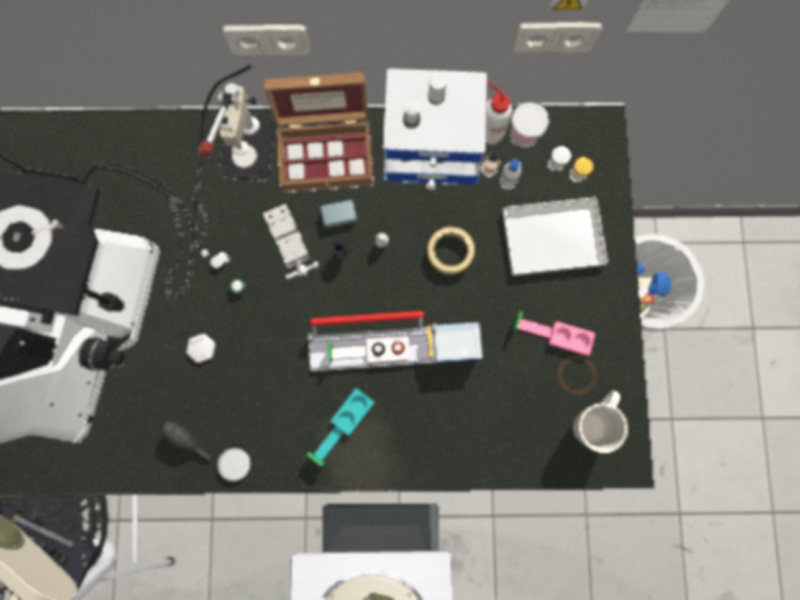

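View pics/side0.png

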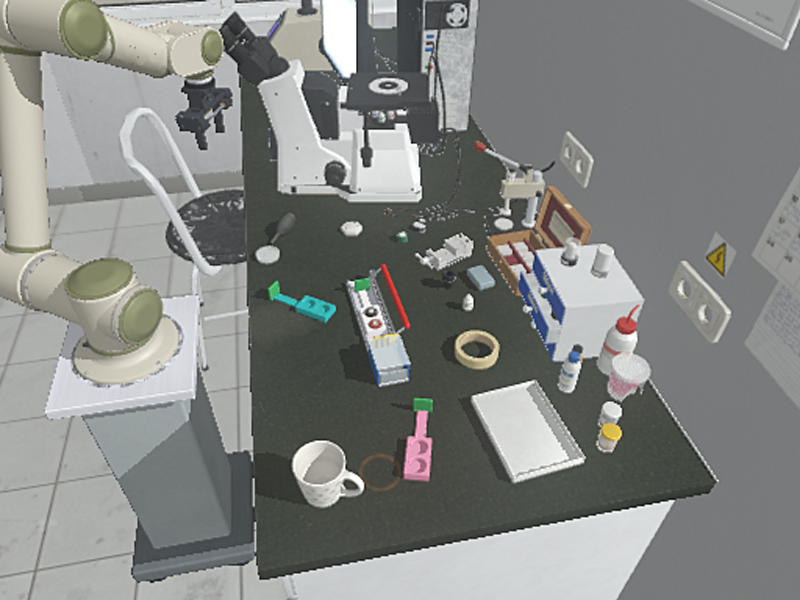

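The top view shows three rack-shaped things: teal (340,425), pink (555,335) and the white one in the chute (385,350). Only the white one, with its green plate at (330,352) and the black and red specimens, fits the description. The red bar runs from (312,322) to (423,315), and the gate is at (431,342). I'll confirm in a crop.

Run:
```python
import cv2,pickle,numpy as np
t=pickle.load(open('top0.pkl','rb'))['color'][190:245,190:315,::-1]
s=pickle.load(open('side0.pkl','rb'))['color'][165:250,215:270,::-1]
a=cv2.resize(t,None,fx=6.4,fy=6.4,interpolation=cv2.INTER_CUBIC)
cv2.imwrite('pics/ctop.png',a); 
b=cv2.resize(s,None,fx=7,fy=7,interpolation=cv2.INTER_CUBIC); cv2.imwrite('pics/cside.png',b)
```

```text
(no output)
```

View pics/ctop.png

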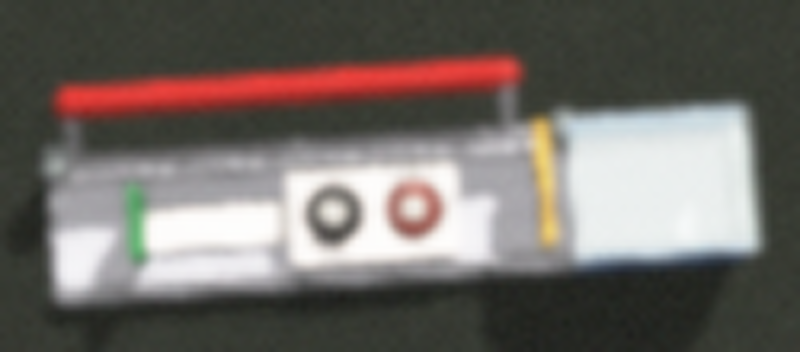

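View pics/cside.png

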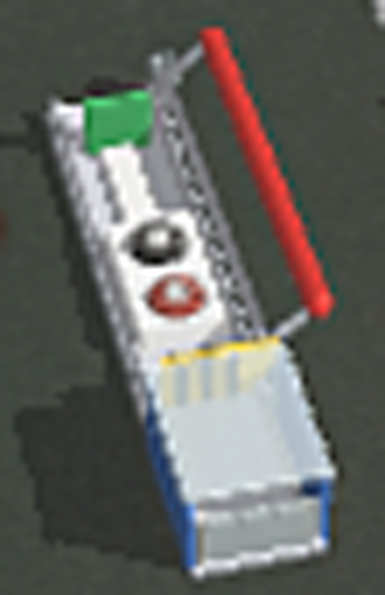

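Confirmed: the white rack sits in the chute, with its green plate at crop (137,225), black specimen at (334,213) and red specimen at (414,208). The gate is shut at (545,183). Next I'll fit the chute pose from both views.

```bash
cat > h.py <<'E'
import numpy as np,pickle
from scipy.spatial.transform import Rotation as R
from scipy.optimize import least_squares
def proj(f,P):
    p=(np.atleast_2d(P)-f['xyz'])@R.from_euler('xyz',f['orientation'],degrees=True).as_matrix()
    K=f['intrinsics'];return p[:,:2]/p[:,2:]*[K[0,0],K[1,1]]+[K[0,2],K[1,2]]
def chute(p,P):
    c,s=np.cos(p[2]),np.sin(p[2]);P=np.atleast_2d(P)
    return np.c_[p[0]+c*P[:,0]-s*P[:,1],p[1]+s*P[:,0]+c*P[:,1],P[:,2]]
E
python3 - <<'E'
from h import *
T=pickle.load(open('top0.pkl','rb'));S=pickle.load(open('side0.pkl','rb'))
tt=np.array([[-236,62,49,57,102],[-16,62,49,522,71],[0,0,45,545,183],[102,33,55,748,107],[102,-33,55,760,252],[12,-33,55,575,262],[-252,-31,14,55,303]],float)
ss=np.array([[-236,62,49,212,34],[-16,62,49,324,304],[102,33,55,333,472],[102,-33,55,190,507],[-252,-31,14,52,100]],float)
tp=(tt[:,3:]+.5)/6.4-.5+[190,190];sp=(ss[:,3:]+.5)/7-.5+[215,165]
def res(p):return np.r_[(proj(T,chute(p,tt[:,:3]/1e3))-tp).ravel(),(proj(S,chute(p,ss[:,:3]/1e3))-sp).ravel()]
o=least_squares(res,[.4,-.1,-1.5],loss='soft_l1');p=o.x
print(p[:2],np.degrees(p[2]));print(res(p).reshape(-1,2).round(1))
np.save('chute.npy',p)
# rack: x from specimens & plate in top
rk=np.array([[-20.5,0,27,334,213],[20.5,0,25,414,208],[-120,0,43,137,224],[42,0,22,460,212],[-42,0,22,286,218]],float)
rp=(rk[:,3:]+.5)/6.4-.5+[190,190]
rr=lambda d:(proj(T,chute(p,(rk[:,:3]+[d[0],d[1],0])/1e3))-rp).ravel()
o=least_squares(rr,[-80,0]);print('rack',o.x,rr(o.x).reshape(-1,2).round(1),'plate',o.x[0]-123)
c=lambda *P:chute(p,np.array(P)/1e3).round(4)
print('bar mid',c(-126,62,49),'plate',c(o.x[0]-123,0,27),'home',c(-69,0,27))
E
```

```text
[ 0.5675875  -0.12423059] -86.52187984556852
[[ 2.2 -0.1]
 [-2.2 -0.1]
 [ 0.6  1.3]
 [-0.   0.3]
 [ 0.  -1.8]
 [ 0.7 -1.4]
 [ 0.3 -1.3]
 [-0.1  0.5]
 [-0.9 -0.5]
 [-0.9 -0.2]
 [ 0.1 -1.3]
 [-0.9 -0.7]]
rack [-88.04792434  -1.83180872] [[-0.   0.3]
 [ 0.1  0.2]
 [-0.4  0.1]
 [-0.5 -0.7]
 [ 0.9  0.1]] plate -211.04792434103388
bar mid [[0.6218 0.0053 0.049 ]] plate [[0.5548 0.0864 0.027 ]] home [[ 0.5634 -0.0554  0.027 ]]
```

Emit:
{"api": "servo_tool", "payload": {
  "jaw": [0.14,0.14,0.14,0.14,0.14],
  "delta_pos": [
    [-49,-21,0],
    [-49,-21,0],
    [-49,-21,0],
    [-49,-21,0],
    [-49,-21,0]
  ],
  "turn": [0,0,0,0,0]
}}

```text
clock: 0.72
position: [0.4066, 0.3042, 0.4046]
eef_rot: [-180.0, -0.0, 155.8]
ft_force: [0.9, 0.7, -0.5]
width: 0.05
```

Emit:
{"api": "servo_tool", "payload": {
  "jaw": [0.14,0.14,0.14,0.14,0.14],
  "delta_pos": [
    [-49,-21,0],
    [-49,-21,0],
    [-49,-21,0],
    [-49,-21,0],
    [-49,-21,0]
  ],
  "turn": [0,0,0,0,0]
}}

```text
clock: 1.35
position: [0.5873, 0.1081, 0.4044]
eef_rot: [-180.0, -0.0, 155.8]
ft_force: [0.3, 0.9, 0.4]
width: 0.0503
```

Emit:
{"api": "servo_tool", "payload": {
  "jaw": [0.14,0.14,0.14,0.14,0.14],
  "delta_pos": [
    [0,0,0],
    [0,0,0],
    [0,0,0],
    [0,0,0],
    [0,0,0]
  ],
  "turn": [10.4,10.4,10.4,10.4,10.4]
}}

```text
clock: 1.98
position: [0.5862, 0.1096, 0.4043]
eef_rot: [-179.9, -0.0, 103.5]
ft_force: [0.3, -0.0, 0.0]
width: 0.0502
```

Emit:
{"api": "servo_tool", "payload": {
  "jaw": [0.14,0.14,0.14],
  "delta_pos": [
    [0,0,40],
    [0,0,40],
    [0,0,0]
  ],
  "turn": [10.4,0,0]
}}

```text
clock: 2.35
position: [0.586, 0.1095, 0.3222]
eef_rot: [-179.6, -0.0, 93.4]
ft_force: [-0.2, -0.3, 1.0]
width: 0.0505
```

Emit:
{"api": "servo_tool", "payload": {
  "jaw": [0.14,0.14,0.14,0.14],
  "delta_pos": [
    [-5,1,35],
    [0,0,30],
    [0,0,15],
    [0,0,0]
  ],
  "turn": [0,0,0,0]
}}

```text
clock: 2.85
position: [0.5878, 0.1047, 0.2452]
eef_rot: [180.0, -0.0, 93.4]
ft_force: [0.8, 0.0, 0.1]
width: 0.0505
```

```bash
cat > look.py <<'E'
from plant import r,grab_frame
import cv2,sys,numpy as np,pickle
n=sys.argv[1];s=r.sense();print(s['clock'],s['position'].round(4),s['eef_rot'].round(1),s['ft_force'].round(1),s['width'])
t=grab_frame('top');d=grab_frame('side');pickle.dump((t,d,s),open(n+'.pkl','wb'))
a=cv2.resize(t['color'][180:250,185:320,::-1],(400,207),interpolation=cv2.INTER_CUBIC)
b=cv2.resize(d['color'][140:255,205:280,::-1],(391,600),interpolation=cv2.INTER_CUBIC)
o=np.zeros((600,800,3),np.uint8);o[:207,:400]=a;o[:,405:796]=b;cv2.imwrite(f'pics/{n}.png',o)
E
python3 look.py a1
```

```text
2.85 [0.5878 0.1047 0.2452] [180.   -0.   93.4] [0.8 0.  0.1] 0.050514835349365836
```

View pics/a1.png

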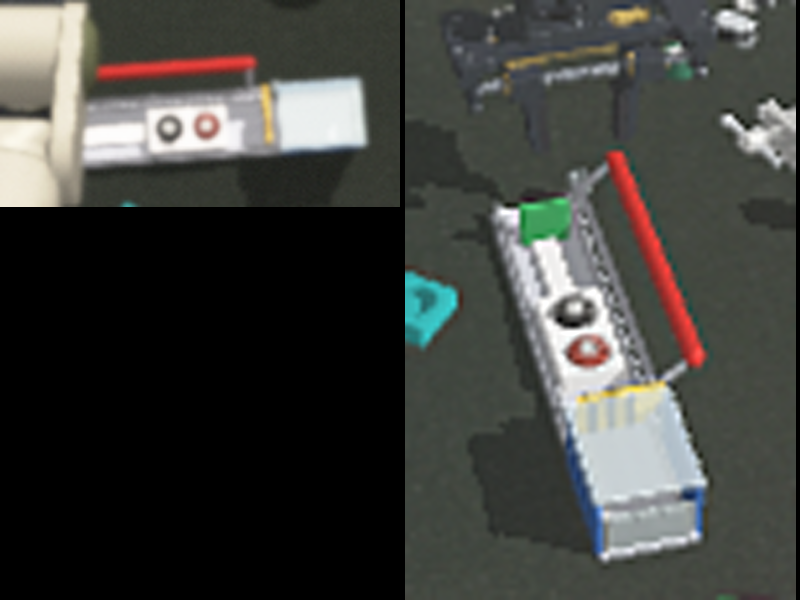

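The side crop shows the fingertips at (540,150) and (627,140). The right one is above the rear end of the bar at (617,155). The left one is behind the green plate at (545,205) with a small gap. The gate is still shut, so I'll press down now.

Emit:
{"api": "servo_tool", "payload": {
  "jaw": [0.14,0.14,0.14,0.14,0.14],
  "delta_pos": [
    [0,0,15],
    [0,0,8],
    [0,0,6],
    [0,0,6],
    [0,0,0]
  ],
  "turn": [0,0,0,0,0]
}}

```text
clock: 3.58
position: [0.5877, 0.1046, 0.2095]
eef_rot: [180.0, 0.0, 93.4]
ft_force: [0.6, -1.0, 1.6]
width: 0.0503
```

Emit:
{"api": "servo_tool", "payload": {
  "jaw": [0.14,0.14,0.14,0.14,0.14],
  "delta_pos": [
    [0,0,7],
    [0,0,7],
    [0,0,7],
    [0,0,4],
    [0,0,0]
  ],
  "turn": [0,0,0,0,0]
}}

```text
clock: 4.2
position: [0.5871, 0.1047, 0.1842]
eef_rot: [-179.9, -0.0, 93.4]
ft_force: [-2.6, -0.5, 4.2]
width: 0.0502
```

```bash
python3 look.py a2
```

```text
4.2 [0.5871 0.1047 0.1842] [-179.9   -0.    93.4] [-2.6 -0.5  4.2] 0.05016334868628033
```

View pics/a2.png

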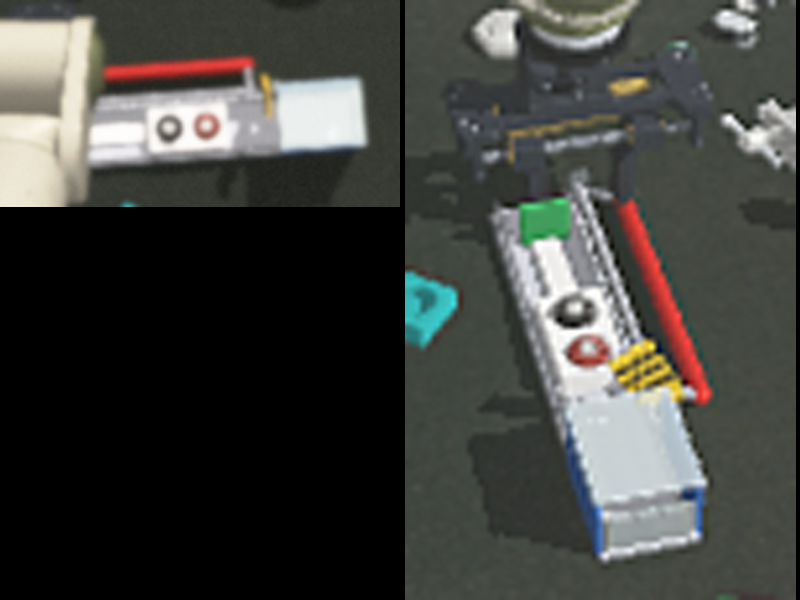

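The gate is raised, with its striped flap standing at (650,370). The bar is down, the fingertip sits at (627,195) and the plate is untouched. I'll push slowly.

Emit:
{"api": "servo_tool", "payload": {
  "jaw": [0.14,0.14,0.14,0.14,0.14],
  "delta_pos": [
    [-3,0,0],
    [-4,0,0],
    [-4,0,0],
    [-5,0,0],
    [-6,0,0]
  ],
  "turn": [0,0,0,0,0]
}}

```text
clock: 4.92
position: [0.5889, 0.0824, 0.1849]
eef_rot: [180.0, -0.0, 93.4]
ft_force: [-0.8, 4.5, 3.7]
width: 0.0504
```

Emit:
{"api": "servo_tool", "payload": {
  "jaw": [0.14,0.14,0.14,0.14,0.14],
  "delta_pos": [
    [-7,0,0],
    [-7,0,0],
    [-7,0,0],
    [-7,0,0],
    [-4,0,0]
  ],
  "turn": [0,0,0,0,0]
}}

```text
clock: 5.55
position: [0.5908, 0.0502, 0.1847]
eef_rot: [-180.0, 0.0, 93.4]
ft_force: [-0.4, 4.4, 4.5]
width: 0.0505
```

```bash
python3 look.py a3
```

```text
5.55 [0.5908 0.0502 0.1847] [-180.     0.    93.4] [-0.4  4.4  4.5] 0.05050644918688254
```

View pics/a3.png

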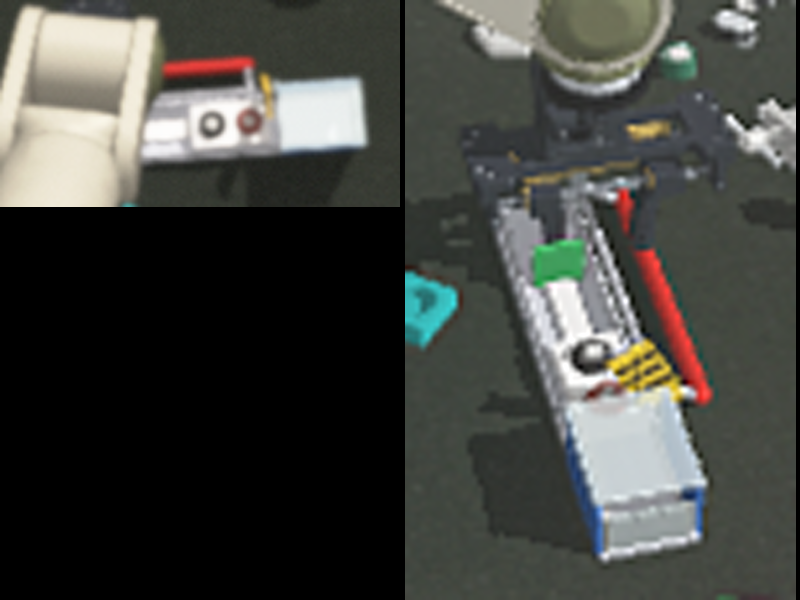

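The rack has moved about 44 mm and its nose is under the raised gate. Both specimens are in place, black at (592,355) and red at (607,390). About 98 mm remain.

Emit:
{"api": "servo_tool", "payload": {
  "jaw": [0.14,0.14,0.14,0.14,0.14],
  "delta_pos": [
    [-6,0,0],
    [-8,0,0],
    [-8,0,0],
    [-8,0,0],
    [-8,0,0]
  ],
  "turn": [0,0,0,0,0]
}}

```text
clock: 6.28
position: [0.5931, 0.0122, 0.1847]
eef_rot: [-180.0, -0.0, 93.4]
ft_force: [-0.0, 3.3, 2.7]
width: 0.0502
```

Emit:
{"api": "servo_tool", "payload": {
  "jaw": [0.14,0.14,0.14,0.14,0.14],
  "delta_pos": [
    [-8,0,0],
    [-8,0,0],
    [-8,0,0],
    [-8,0,0],
    [-6,0,0]
  ],
  "turn": [0,0,0,0,0]
}}

```text
clock: 6.9
position: [0.5953, -0.0257, 0.1848]
eef_rot: [-180.0, 0.0, 93.4]
ft_force: [-0.3, 3.5, 2.1]
width: 0.0501
```

Emit:
{"api": "servo_tool", "payload": {
  "jaw": [0.14,0.14,0.14,0.14,0.14],
  "delta_pos": [
    [-4,0,0],
    [-3,0,0],
    [-3,0,0],
    [-2,0,0],
    [-1,0,0]
  ],
  "turn": [0,0,0,0,0]
}}

```text
clock: 7.52
position: [0.5961, -0.0382, 0.1848]
eef_rot: [180.0, -0.0, 93.4]
ft_force: [-0.7, 2.9, 2.2]
width: 0.0506
```

Emit:
{"api": "servo_tool", "payload": {
  "jaw": [0.14,0.14,0.14,0.14,0.14],
  "delta_pos": [
    [-1.5,0,0],
    [-1.5,0,0],
    [-1.5,0,0],
    [-1,0,0],
    [0,0,0]
  ],
  "turn": [0,0,0,0,0]
}}

```text
clock: 8.15
position: [0.5964, -0.0431, 0.1848]
eef_rot: [-180.0, -0.1, 93.4]
ft_force: [0.6, 7.5, 3.6]
width: 0.0501
```

Emit:
{"api": "servo_tool", "payload": {
  "jaw": [0.14,0.14,0.14,0.14],
  "delta_pos": [
    [-1,0,0],
    [-1,0,0],
    [-1,0,0],
    [0,0,0]
  ],
  "turn": [0,0,0,0]
}}

```text
clock: 8.65
position: [0.5964, -0.0441, 0.1848]
eef_rot: [-180.0, -0.3, 93.4]
ft_force: [0.7, 21.6, 5.8]
width: 0.0504
```

The push force rose to 21.6 N and motion stopped, so the rack is at the stop. I'll check before letting go.

```bash
python3 look.py a4
python3 - <<'E'
from h import *
p=np.load('chute.npy');print(((chute([0,0,-p[2]],np.array([[.5964-p[0],-.0441-p[1],0]])))*1e3).round(1))
S=pickle.load(open('side0.pkl','rb'))
# predicted a4 crop px of plate top back edge, for rack plate x=-69 / -80
for x in(-69,-75,-80):
  for y in (-19,19): print(x,y,((proj(S,chute(p,np.array([[x,y,43]])/1e3))-[205,140]+.5)*5.217+[405,0]).round(0))
E
```

```text
8.65 [ 0.5964 -0.0441  0.1848] [-180.    -0.3   93.4] [ 0.7 21.6  5.8] 0.05035252007818589
[[-78.2  33.6   0. ]]
-69 -19 [[560. 330.]]
-69 19 [[614. 321.]]
-75 -19 [[558. 325.]]
-75 19 [[612. 315.]]
-80 -19 [[557. 320.]]
-80 19 [[610. 310.]]
```

View pics/a4.png

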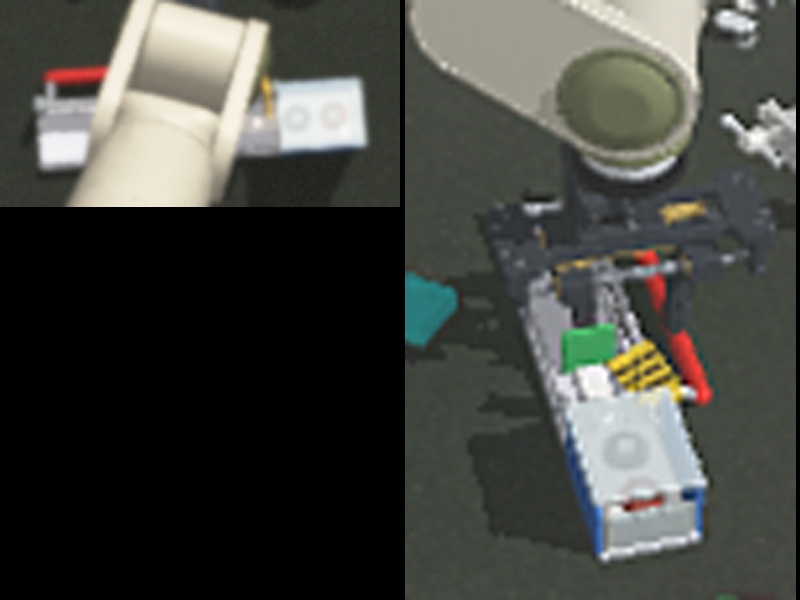

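The plate's top edge at (563,330) to (615,322) matches the home prediction (560,330) to (614,321). The tool gives a plate position of x = -69 mm, and both specimens are under the cover. I'll back off the plate while still holding the bar, then lift.

Emit:
{"api": "servo_tool", "payload": {
  "jaw": [0.14,0.14,0.14,0.14,0.14],
  "delta_pos": [
    [2,0,0],
    [3,0,0],
    [4,0,0],
    [4,0,0],
    [0,0,0]
  ],
  "turn": [0,0,0,0,0]
}}

```text
clock: 9.38
position: [0.5959, -0.0335, 0.1848]
eef_rot: [180.0, 0.0, 93.4]
ft_force: [1.7, -0.4, 3.1]
width: 0.0503
```

Emit:
{"api": "servo_tool", "payload": {
  "jaw": [0.14,0.14,0.14,0.14,0.14],
  "delta_pos": [
    [0,0,-5],
    [0,0,-6],
    [0,0,-6],
    [0,0,-7],
    [0,0,-8]
  ],
  "turn": [0,0,0,0,0]
}}

```text
clock: 10.0
position: [0.5958, -0.0336, 0.2172]
eef_rot: [-180.0, -0.0, 93.4]
ft_force: [-0.4, 0.0, 0.6]
width: 0.0504
```

Emit:
{"api": "servo_tool", "payload": {
  "jaw": [0.14,0.14,0.14,0.14,0.14],
  "delta_pos": [
    [0,0,-8],
    [0,0,-12],
    [0,0,-30],
    [0,0,-50],
    [0,0,-50]
  ],
  "turn": [0,0,0,0,0]
}}

```text
clock: 10.62
position: [0.5956, -0.0335, 0.3688]
eef_rot: [180.0, -0.0, 93.4]
ft_force: [0.7, -0.5, 0.1]
width: 0.0503
```

Emit:
{"api": "servo_tool", "payload": {
  "jaw": [0.14,0.14,0.14,0.14,0.14],
  "delta_pos": [
    [50,0,0],
    [50,0,0],
    [50,0,0],
    [50,0,0],
    [50,0,0]
  ],
  "turn": [0,0,0,0,0]
}}

```text
clock: 11.25
position: [0.5804, 0.2176, 0.3674]
eef_rot: [180.0, -0.0, 93.4]
ft_force: [-0.3, -0.9, 0.0]
width: 0.0501
```

Emit:
{"api": "servo_tool", "payload": {
  "jaw": [0.14,0.14,0.14,0.14],
  "delta_pos": [
    [0,0,0],
    [0,0,0],
    [0,0,0],
    [0,0,0]
  ],
  "turn": [0,0,0,0]
}}

```text
clock: 11.75
position: [0.5811, 0.2149, 0.3669]
eef_rot: [180.0, 0.0, 93.3]
ft_force: [0.5, -0.1, 0.1]
width: 0.0502
```

```bash
python3 look.py a5
```

```text
11.75 [0.5811 0.2149 0.3669] [180.    0.   93.3] [ 0.5 -0.1  0.1] 0.05024633521825523
```

View pics/a5.png

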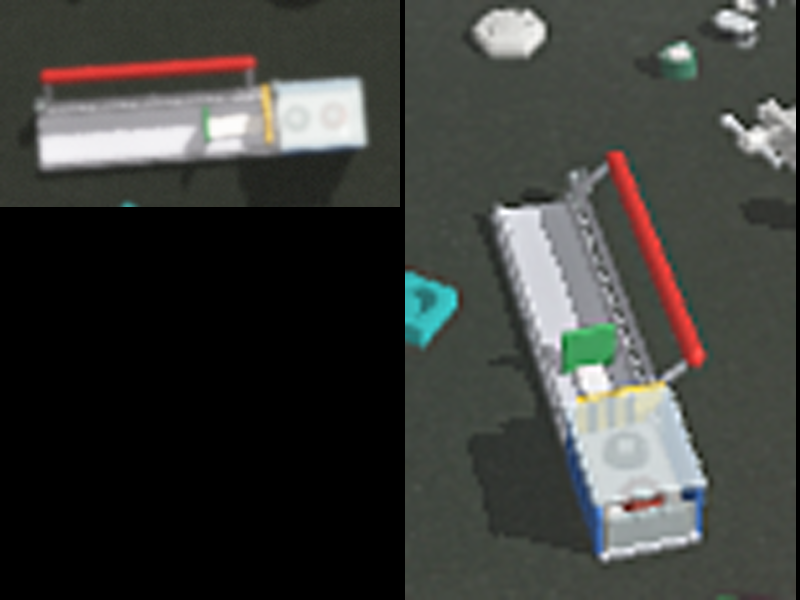

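The gate is shut at (622,395) and the bar is back up. The plate is unmoved at (563,330) to (615,322), and both specimens are in the bay. The robot is clear, so I'm handing in.

```bash
python3 -c "
from plant import r
print(r.sign_off())"
```

```text
the job is handed in; nothing more can be done
None
```

The rack is fully home in the blue bay with both specimens in it, and the gate has fallen shut behind it. I handed the job in at about 11.8 s.

**What I did:** One fingertip pressed the red bar down to about 1.1 rad and held it there. The other pushed the green plate through the open gate until the force rose to about 22 N at the end stop. I then backed about 10 mm off the plate with the bar still held, and lifted off so the gate could close.

**Last checks:**
- **Rack position:** the plate is about 69 mm before the gate by the tool position. The camera agrees within about 3 enlarged-crop pixels (roughly 3 mm), and the plate did not move after release.
- **Gate and bar:** the gate is shut and the bar is back up.
- **Robot:** it is clear of everything and the force reads about zero.

No check failed. The first chute fit had errors of up to about 2 pixels at the bar ends, which did not affect the result. I did not measure the bystanders again at the end, but the only contacts made were on the bar and the plate.

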